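Load a test-tile rack past the spring gate of the drying bay

ROBOT

A 6-joint arm with a two-finger parallel gripper is mounted at the origin on the work surface. World frame = base frame: x ahead of the robot, y to its left, z up, the work surface at z = 0. Lengths are in m, angles in degrees, forces in N, time in s.
With the tool pointing down it reaches from about 0.3 to 0.75 m from the base axis. Payload 8.5 kg.
Tool frame: the origin (TCP) lies between the finger pads; the fingertips stand 22 mm ahead of it and the grasp point (between the pads) lies 3 mm ahead of it; z points along the fingers, y is the line along which they close (so a half turn about z gives the same grasp; the last joint's range is limited). The gripper opens to 88 mm and grips with 3 to 60 N. Pads are 18 mm wide; open, the fingers measure 123 mm over their backs; the gripper's body (75 mm by 187 mm) begins 45 mm behind the grasp point.
Start: joints at [-81.434, 21.807, 74.336, -0, 83.858, -12.336], TCP at [0.196, -0.514, 0.261] pointing down, gripper open.
Joint ranges: [-178.18, 178.18], [-50.72, 133.34], [12.68, 142.11], [-81.47, 261.47], [9.98, 163.14], [-165.26, 165.26]. Speed limits (degrees/s): [136.94, 136.94, 180, 180, 180, 180].

INTERFACE

Orientations are given as a 3x3 rotation matrix whose columns are the frame's x, y, z axes.
In Python, from workcell import ctrl gives the robot as it stands.
- The arm moves only by the tool arm_command, never from a script. Its argument "moves" is a list of rows, each a list of 7 numbers: the gripper command: -1 is shut, 1 is fully open, values between are in proportion, then the shift along the tool's x, y, z in cm, then the turn, a rotation vector about the tool's x, y, z in degrees. A call has 1 to 10 rows; each row is the pose to reach, as a shift and turn from the pose commanded when the call began, along the tool's axes at that moment; what a row does not reach only later rows make up. A row lasts 1/12 s, in which the tool goes at most 41.7 mm and 7.16 degrees, less where a joint would pass 70% of its speed; a pose out of reach is approached as far as the arm can. A call with a gripper value outside its range is refused whole. The fingers move at their own pace and stop on an object; the grip force is fixed at half the most. Time passes only in rows, so rows that repeat a pose let the fingers close. It gives the time, the measured TCP pose, the force, the opening and the grip force at its end, in the units of the state.
- ctrl.read_state(): the state, without advancing time (a new reading comes with each control period).
- ctrl.grab_frame(name): name is "scene" or "top" or "wrist"; returns (picture, depth): 400x640x3 uint8, red, green, blue; 400x640 float32, m along the optical axis (not along the pixel's ray), 0 where there is no reading.
- ctrl.camera_info(name): a dict with "vfov" (degrees; the focal length in pixels is half the picture's height over the tangent of half this angle, whatever the lens; pixels are square), "cx", "cy" (the principal point, pixels), "world_from_camera" (4x4, takes a point from camera to world coordinates). Camera axes: x right, y up, looking along -z (the intrinsics and any distortion apply to the point x, -y, -z); pixel columns grow to the right and rows downward; lengths in m; the calibration is good to about 2 mm. The wrist camera is an equidistant fisheye: a pixel r from the principal point sees the ray r / f radians off the axis. A picture is of the moment at which its call begins: read the wrist's pose just before it. camera_info takes no time and is no camera call; for the wrist camera it gives the pose at the moment of the call.
- ctrl.close_job(): hands the job in; it is judged then, once.
The state is a dict: "clock": time; "q": joint angles; "joint_velocities": joint speeds; "effort": joint torques, N m; "tool_pos": TCP position; "eef_rot": TCP orientation; "contact_force": force on the tool from outside, world axes, zero at the start; "wrist_torque": the same for the moment, N m; "gripper_width": opening from 0.0 (shut) to 1.0 (fully open); "finger_force": force on a finger pad.
Only numpy, scipy, OpenCV 4.12 (cv2) and the standard library are available. Lean on these libraries where they do the work, as an engineer would, in place of code of your own. Each camera call takes 0.05 s, during which the arm holds its last target. There are 200 camera calls.

TASK

Load the rack of glazed test tiles into the drying bay: press the spring gate down with one fingertip on its side arm and keep it held down while you push the rack forward along the lane over it with the other finger, then push the rack on until it is fully past the gate. Slide the rack on its base without gripping or lifting it, let the gate spring fully up again behind it, and leave the jar, spray bottle and pinch pot where they are.

Things in the scene. Friction and masses are not known exactly. Their poses are not given: they have to be found in the camera images.
- dry_bay: Fixed open plywood lane, 480 mm long, grey fan box (95 mm high) at its far end. Origin on the bench under the middle of the gate's pivot axis; +x is the way racks are pushed in, +z up. Lane floor 22 mm above the bench, x -200 to -47 mm (infeed) and -8 to +220 (bay), with a gap between for the gate. Side guides, tops at 32 mm, none at the gap: inner faces y +-37.5 in the infeed, +-39.5 in the bay
- pivot (a point): middle of the gate's pivot axis (along the lane's y), 28 mm above the bench at dry_bay x = 0. Brackets beside it: x -9 to +9, |y| up to 51, tops 31 mm. The bay's guides flare at their start (x -11 to 22, |y| up to 50). Wooden down-stops under the arms: x -53 to -37, tops 25 mm. Beyond x = 22 mm all is clear outside |y| = 47 up to the fan box (x 220 to 280, y +-60)
- gate (a joint): Spring-up gate: 0 = fully up (rest), grows as pressed down, 0.611 rad = down on its stop, no catch. Plate across the lane 12 to 42 mm from the pivot on the infeed side, on two side arms 125 mm long. Up, the plate blocks the lane 27 to 43 mm above the bench; down, its top is at 17 mm, below the floor from about 0.50 rad. It sweeps x -51 to -12 mm, under 1 N at the arm ends, more nearer the pivot
- pad_left (a point): top face of the gate's left side arm (dry_bay y = +62), 110 mm from the pivot, middle of its black finger pad (36 x 20 mm, 89 to 125 mm from the pivot). The arm is a straight bar, 14 mm wide, 6 thick, in line with the pivot, ending 8 mm beyond it; top face smooth. Gate up: it slopes up 35 deg towards the infeed; down: level, top 31 mm above the bench
- pad_right (a point): the same point on the right arm (dry_bay y = -62), a mirror image; both arms and the plate are one rigid piece, so either arm works the gate. A rack lying over the plate keeps it from rising more than about 5 mm; once the rack is past, it springs up unless a finger is in its way
- rack: Loose pale wooden rack of standing test tiles, 90 mm long (x, the way it is pushed), 70 wide, 46 high, about 0.5 kg. Origin at the centre of its underside. End boards 8 mm thick, full width, tops 44 mm above its underside; it is pushed on the rear board, outer face at x = -45 mm. Starts in the infeed, front 56 to 78 mm short of the pivot, square to the lane, 2.5 mm play each side
- jar: open glass jar, 72 mm across, 55 mm high, origin under its centre; to be left alone
- spray: white spray bottle, 78 mm across, 170 mm high, origin under its centre; to be left alone
- pinch_pot: grey clay pinch pot, 92 mm across, 40 mm high, origin under its centre; to be left alone

How it is judged (in metres and radians):
On the way, in this order (a step that is already met when the one before it is completed fails the run):
1. a fingertip holds the gate down while the rack is still short of it (value of joint gate above 0.46 rad and contact force between the fingers and gate above 0.2 N and x of rack in the frame of dry_bay below -0.09 m), for 0.2 s.
2. the rack's front has been pushed at least 12 mm over the gate plate with a fingertip still on the gate and a finger behind the rack (value of joint gate above 0.46 rad and contact force between the fingers and gate above 0.1 N and contact force between the fingers and rack above 0.1 N and x of rack in the frame of dry_bay above -0.075 m), for 0.05 s.
At the end, for the whole second after the job is handed in: The rack stands flat and still on the bay floor between the guides, its rear board past the gate plate (rear face no more than 13 mm short of the pivot axis), and the gate has sprung up fully (joint below 0.05 rad) (x of rack in the frame of dry_bay between 0.032 and 0.178 m and y of rack in the frame of dry_bay between -0.008 and 0.008 m and height (world z) of rack between 0.018 and 0.026 m and angle between rack's own z axis and vertical below 0.06 rad and linear speed of rack below 0.01 m/s and value of joint gate below 0.05 rad); the robot touches nothing.
It fails at once if the rack is lifted off the lane (more than 10 mm) or tipped (height (world z) of rack above 0.032 m or angle between rack's own z axis and vertical above 0.2 rad).
It fails at once if the jar, spray bottle or pinch pot is shifted by more than 25 mm or knocked over (distance of any of jar, spray, pinch_pot from where it was at the start of the episode above 0.025 m or angle between any of jar, spray, pinch_pot's own z axis and vertical above 0.5 rad).
It also fails if it takes over 48 s, if anything falls off the work surface, if the arm or the gripper's body presses on something with over 40 N, if the wrist force passes 120 N, or if a joint passes its speed limit or range.

## Working session

There is one attempt and no reset: what is moved stays moved. The work goes in short steps, Python scripts to look and compute and a tool call to move; the robot and the scene stay as the last step left them, time stands still between calls to the robot, and variables do not carry over. Pictures are saved under pics/ and viewed, at most 13 in all, crops included, and the job is handed in when it is done.

Besides the shell and the picture viewer there is one more tool, called by a JSON object that holds its "op" and its "data". arm_command: Moves the arm, as the interface text tells. Its arguments: {"type":"object","properties":{"moves":{"type":"array","items":{"type":"array","items":{"type":"number"}}}},"required":["moves"]}

```bash
mkdir -p pics; cat > h.py <<'E'
import numpy as np, cv2
from workcell import ctrl
def save(n,f):
    im,d=ctrl.grab_frame(n); cv2.imwrite(f'pics/{f}.png',im[:,:,::-1]); np.save(f'pics/{f}_d.npy',d); return im,d
def ray(n,u,v):
    i=ctrl.camera_info(n); f=200/np.tan(np.radians(i['vfov']/2)); T=np.array(i['world_from_camera'])
    d=np.array([(u-i['cx'])/f,-(v-i['cy'])/f,-1.]); return T[:3,3],T[:3,:3]@d
def plane(n,u,v,z):
    o,d=ray(n,u,v); return o+d*(z-o[2])/d[2]
def dep(n,u,v,D):
    o,d=ray(n,u,v); return o+d*D[int(v),int(u)]
E
python3 - <<'E'
from h import *
for n in('top','scene'):
    save(n,n+'1'); i=ctrl.camera_info(n); print(n,i)
s=ctrl.read_state();print(s['eef_rot'],s['tool_pos'],s['gripper_width'])
E
```

```text
top {'vfov': 43.103284522208014, 'cx': 319.96357405895174, 'cy': 203.69999634802102, 'world_from_camera': array([[ 2.44743271e-02,  9.98141328e-01, -5.58112558e-02,
         5.42421529e-01],
       [-9.99700458e-01,  2.44346295e-02, -1.39367092e-03,
         5.66265481e-02],
       [-2.73531894e-05,  5.58286472e-02,  9.98440364e-01,
         1.20875887e+00],
       [ 0.00000000e+00,  0.00000000e+00,  0.00000000e+00,
         1.00000000e+00]])}
scene {'vfov': 50.216495020642924, 'cx': 319.14059853325205, 'cy': 199.85486764490224, 'world_from_camera': array([[-0.84740094, -0.42542255,  0.31769058,  0.8665607 ],
       [ 0.53083871, -0.66638403,  0.52358628,  0.4844317 ],
       [-0.01104148,  0.61232996,  0.79052521,  0.73375739],
       [ 0.        ,  0.        ,  0.        ,  1.        ]])}
[[ 9.34197109e-01  3.56757239e-01 -1.84696892e-04]
 [ 3.56757205e-01 -9.34196416e-01  1.16359263e-03]
 [ 2.42576918e-04 -1.15291681e-03 -9.99999306e-01]] [ 0.19617079 -0.51360436  0.26023957] 1.0020333262583103
```

View pics/top1.png

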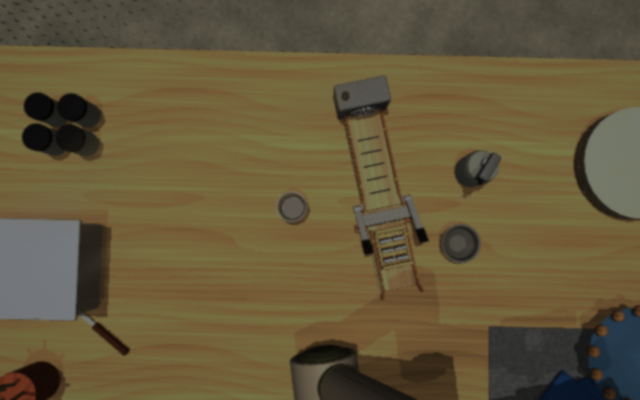

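View pics/scene1.png

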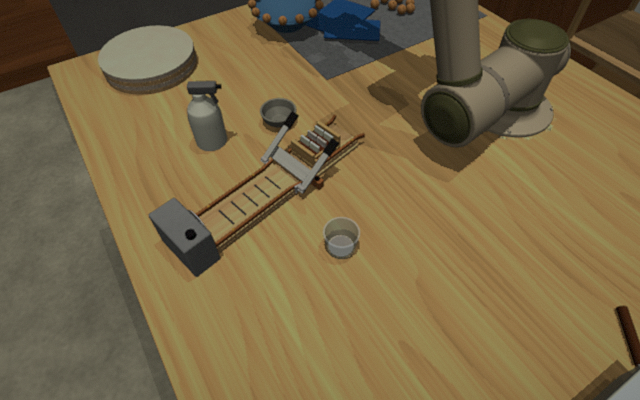

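The top view shows the lane running from the fan box (362,95) to the infeed end (400,293). The black pads are at about (367,246) and (421,236), and the rack is at (394,243). The pot is at (460,243), the spray bottle at (478,168) and the jar at (293,208). Next I'll measure these by colour.

```bash
python3 - <<'E'
from h import *
im=cv2.imread('pics/top1.png'); D=np.load('pics/top1_d.npy')
c=cv2.resize(im[180:310,330:490],None,fx=5,fy=5,interpolation=cv2.INTER_CUBIC)[:600]
c=cv2.convertScaleAbs(c,alpha=1.6); cv2.imwrite('pics/crop1.png',c)
g=im.max(2)
m=np.zeros_like(g); m[215:262,350:440]=(g[215:262,350:440]<40)*255
n,l,st,ce=cv2.connectedComponentsWithStats(m)
P=[]
for k in range(1,n):
    if st[k,4]>25:
        p=plane('top',*ce[k],.0935); P.append(p); print(ce[k],st[k],p,dep('top',*ce[k],D))
# fan box top via depth
H=np.zeros_like(D); pts=[]
for v in range(60,130):
    for u in range(320,400):
        p=dep('top',u,v,D)
        if .085<p[2]<.105: pts.append(p[:2])
pts=np.array(pts,np.float32); print('fan',len(pts),cv2.minAreaRect(pts*1000), pts.mean(0))
for nm,u,v in(('jar',293,208),('pot',460,243),('spray',478,168)): print(nm,plane('top',u,v,.04),dep('top',u,v,D))
E
```

```text
[420.99107143 234.91071429] [415 229  13  14 112] [ 0.54150304 -0.16551276  0.0935    ] [ 0.54150018 -0.16620433  0.09002797]
[367.07894737 246.60526316] [362 240  11  14 114] [ 0.51298095 -0.04753189  0.0935    ] [ 0.51293579 -0.04769165  0.09178944]Traceback (most recent call last):
  File "<stdin>", line 16, in <module>
  File "h.py", line 11, in dep
    o,d=ray(n,u,v); return o+d*D[int(v),int(u)]
        ~~~^^^^^^^
  File "h.py", line 6, in ray
    i=ctrl.camera_info(n); f=200/np.tan(np.radians(i['vfov']/2)); T=np.array(i['world_from_camera'])
ValueError: time passes only in moves, steps and waits
```

View pics/crop1.png

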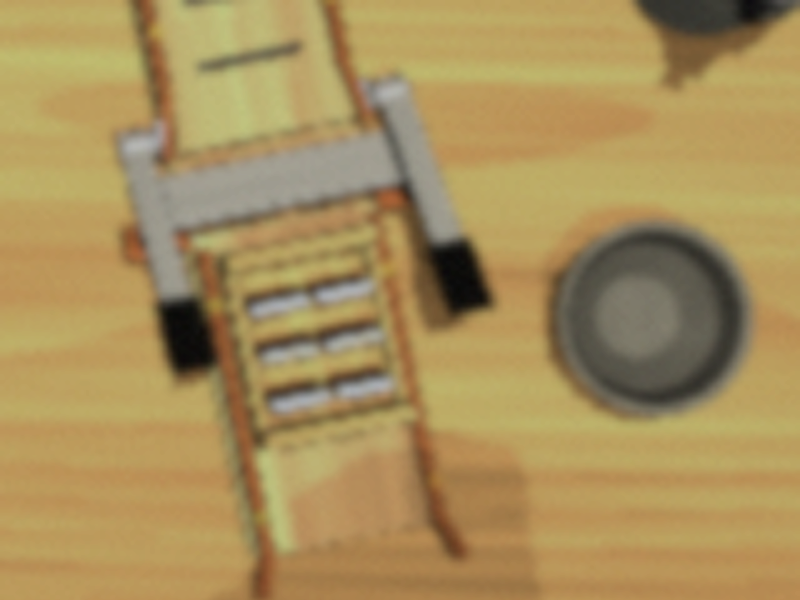

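The crop shows the gate plate and arms, both black pads, and the rack with its rear edge at crop (265,440)–(410,410), which is picture (383,268)–(412,262). The pot is to the right.

```bash
sed -i 's/^def ray/import functools\n@functools.lru_cache\ndef info(n): return ctrl.camera_info(n)\ndef ray/; s/i=ctrl.camera_info(n); f/i=info(n); f/' h.py; python3 - <<'E'
from h import *
D=np.load('pics/top1_d.npy')
pts=[]
for v in range(60,130):
    for u in range(320,400):
        p=dep('top',u,v,D)
        if .08<p[2]<.11: pts.append(p[:2])
pts=np.array(pts,np.float32); print('fan',len(pts),cv2.minAreaRect(pts*1000))
fc=np.array(cv2.minAreaRect(pts)[0])
for nm,u,v in(('jar',293,208),('pot',460,243),('spray',478,168)): print(nm,plane('top',u,v,.04),dep('top',u,v,D))
pr=plane('top',420.99,234.91,.0935)[:2];pl=plane('top',367.08,246.6,.0935)[:2]
mid=(pr+pl)/2
cr=lambda x,y:(330+(x+.5)/5-.5,180+(y+.5)/5-.5)
x1=fc-mid; print('yaw pads',np.degrees(np.arctan2(*(pl-pr)[::-1]))-90,'yaw fan',np.degrees(np.arctan2(x1[1],x1[0])),np.linalg.norm(x1),'expect .338')
yaw=np.arctan2(x1[1],x1[0]); X=np.array([np.cos(yaw),np.sin(yaw)]);Y=np.array([-X[1],X[0]])
O=((mid+.0884*X)+(fc-.25*X))/2; print('O',O)
def lane(p): return (p[:2]-O)@X,(p[:2]-O)@Y
for nm,c,z in(('rearL',(262,440),.066),('rearR',(412,410),.066),('frL',(222,262),.066),('frR',(375,225),.066),('infeedL',(275,550),.022),('infeedR',(428,525),.022),('pivL',(120,140),.031),('pivR',(405,85),.031)):
    print(nm,np.round(lane(plane('top',*cr(*c),z)),4))
for nm,u,v in(('jar',293,208),('pot',460,243),('spray',478,168)): print(nm,lane(plane('top',u,v,.04)))
E
```

```text
fan 1498 ((853.6735229492188, -29.35901641845703), (65.67945861816406, 119.57755279541016), 13.01600456237793)
jar [0.59628084 0.12029591 0.04      ] [0.59794848 0.1222673  0.00381181]
pot [ 0.52507339 -0.26617317  0.04      ] [ 0.52457188 -0.27550487  0.00621277]
spray [ 0.69968446 -0.30636471  0.04      ] [ 0.68843094 -0.28038954  0.12363481]
yaw pads 13.586481110789435 yaw fan 13.299930309250533 0.33542132527653257 expect .338
O [ 0.61182818 -0.08652851]
rearL [-0.1413  0.0355]
rearR [-0.1421 -0.0333]
frL [-0.0597  0.0362]
frR [-0.0576 -0.0349]
infeedL [-0.1964  0.0358]
infeedR [-0.1998 -0.0363]
pivL [0.0048 0.067 ]
pivR [ 0.0025 -0.0684]
jar (np.float64(0.03244930665865732), np.float64(0.2048538538855654))
pot (np.float64(-0.1257549458815392), np.float64(-0.15486862281652575))
spray (np.float64(0.03492690016554988), np.float64(-0.23415121651765566))
```

The lane geometry agrees with the given sizes: yaw is about 13.4° and the origin about (0.612, -0.087). The rack's rear face is at x ≈ -0.145. 

**Plan**
- Turn the gripper diagonally, so that finger A is over the left arm at lane (-88, 64).
- Finger B then sits behind the rack at (-163, 8).

{"op": "arm_command", "data": {"moves": [[0.73,28,-20,2,0,0,-68],[0.73,28,-20,2,0,0,-68],[0.73,28,-20,2,0,0,-68],[0.73,28,-20,2,0,0,-68],[0.73,28,-20,2,0,0,-68],[0.73,28,-20,2,0,0,-68],[0.73,28,-20,2,0,0,-68],[0.73,28,-20,2,0,0,-68],[0.73,28,-20,2,0,0,-68],[0.73,28,-20,2,0,0,-68]]}}

```text
clock: 0.93
tool_pos: [0.3875, -0.2242, 0.2405]
eef_rot: [[0.008, 1.0, -0.0], [1.0, -0.008, 0.001], [0.001, -0.0, -1.0]]
contact_force: [0.4, 0.0, -0.3]
gripper_width: 0.867
finger_force: 0.0
```

```bash
cat > go.py <<'E'
from h import *
import sys
from scipy.spatial.transform import Rotation as R
# target: lane x,y (mm) of finger mid, tip height mm
O=np.array([.6118,-.0865]); yw=np.radians(13.4); X=np.array([np.cos(yw),np.sin(yw)]); Y=np.array([-X[1],X[0]])
s=ctrl.read_state(); Rt=np.array(s['eef_rot']); p=np.array(s['tool_pos'])
if __name__=='__main__':
    a,b,h=[float(t)/1000 for t in sys.argv[1:4]]
    t=np.r_[O+a*X+b*Y,h+.022]
    ang=np.radians(50); y=np.array([np.cos(ang),np.sin(ang),0]); z=np.array([0,0,-1.]); G=np.c_[np.cross(y,z),y,z]
    print('shift cm',np.round(Rt.T@(t-p)*100,2),'turn',np.round(R.from_matrix(Rt.T@G).as_rotvec(degrees=True),2))
    d=p[:2]-O; print('mid lane mm',np.round([d@X*1000,d@Y*1000,(p[2]-.022)*1000],1),'w',s['gripper_width'],'F',np.round(s['contact_force'],2),'t',s['clock'],'q',np.round(s['q'],0))
    print('lane +x per cm in tool:',np.round(Rt.T@np.r_[X,0],4))
E
python3 go.py -125.5 36 180
```

```text
shift cm [14.44  9.27  3.86] turn [  0.    -0.07 -50.48]
mid lane mm [-250.1  -82.   218.5] w 0.8667679508298886 F [ 0.37  0.02 -0.35] t 0.9333 q [-45.  13.  92.   0.  76. -45.]
lane +x per cm in tool: [ 2.399e-01  9.708e-01 -2.000e-04]
```

{"op": "arm_command", "data": {"moves": [[0.73,14.4,9.3,3.9,0,0,-50.5],[0.73,14.4,9.3,3.9,0,0,-50.5],[0.73,14.4,9.3,3.9,0,0,-50.5],[0.73,14.4,9.3,3.9,0,0,-50.5],[0.73,14.4,9.3,3.9,0,0,-50.5],[0.73,14.4,9.3,3.9,0,0,-50.5],[0.73,14.4,9.3,3.9,0,0,-50.5],[0.73,14.4,9.3,3.9,0,0,-50.5],[0.73,14.4,9.3,3.9,0,0,-50.5],[0.73,14.4,9.3,3.9,0,0,-50.5]]}}

```text
clock: 1.77
tool_pos: [0.4821, -0.085, 0.2017]
eef_rot: [[-0.757, 0.654, -0.0], [0.654, 0.757, 0.0], [0.0, -0.0, -1.0]]
contact_force: [0.2, -0.1, -0.2]
gripper_width: 0.868
finger_force: 0.0
```

```bash
python3 go.py -125.5 36 110; python3 -c "
from h import *
save('wrist','w1')"
```

```text
shift cm [0.34 0.29 6.97] turn [-0.   -0.01 -0.82]
mid lane mm [-125.9   31.5  179.7] w 0.8677309696657001 F [ 0.21 -0.07 -0.17] t 1.7667 q [-24.  19.  89.   0.  72. -73.]
lane +x per cm in tool: [-5.846e-01  8.113e-01 -1.000e-04]
```

View pics/w1.png

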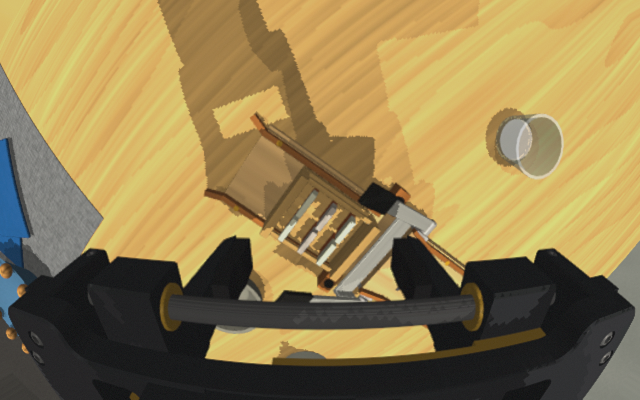

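The wrist view shows the left pad at about (378,196). The rack's rear edge runs from (307,170) to (264,228), and the left finger tip is ahead of it. I'll check these positions with the fisheye model.

```bash
cat > wr.py <<'E'
from go import *
i=info('wrist'); f=200/np.tan(np.radians(i['vfov']/2)); T=np.array(i['world_from_camera'])
def wp(u,v,z):
    a,b=u-i['cx'],v-i['cy']; r=np.hypot(a,b); t=r/f
    d=T[:3,:3]@np.array([a/r*np.sin(t),-b/r*np.sin(t),-np.cos(t)])
    q=T[:3,3]+d*(z-T[2,3])/d[2]; e=q[:2]-O; return np.round([e@X*1000,e@Y*1000],1)
E
python3 - <<'E'
from wr import *
im=cv2.imread('pics/w1.png'); g=im.max(2)
m=np.zeros_like(g); m[175:222,352:405]=(g[175:222,352:405]<60)*255
n,l,st,ce=cv2.connectedComponentsWithStats(m)
for k in range(1,n):
    if st[k,4]>50: print(ce[k],st[k],wp(*ce[k],.0935),'expect -88,62')
for nm,u,v,z in(('rearL',307,170,.066),('rearR',264,228,.066),('infL',258,120,.032),('infR',208,192,.032)): print(nm,wp(u,v,z))
c=im[90:290,180:460]; cv2.imwrite('pics/w1c.png',cv2.resize(c,None,fx=2.8,fy=2.8,interpolation=cv2.INTER_CUBIC))
E
```

```text
[378.31424767 198.62450067] [358 183  46  31 751] [-90.5  59.6] expect -88,62
rearL [-147.4   39.3]
rearR [-148.4  -29.1]
infL [-210.7   44.9]
infR [-215.2  -47.2]
```

View pics/w1c.png

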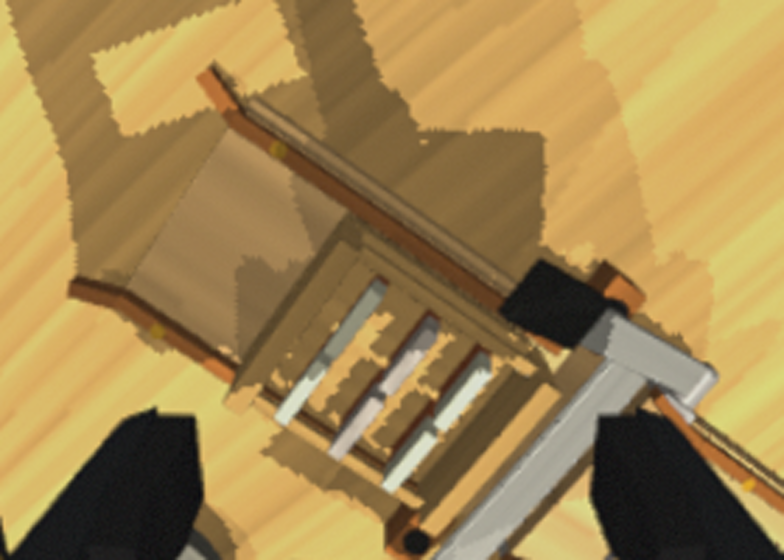

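The estimates agree to within about 3 mm. I'm moving the fingers back 3 mm for clearance and then descending.

{"op": "arm_command", "data": {"moves": [[0.73,0.55,0,2,0,0,-0.8],[0.73,0.55,0,4,0,0,-0.8],[0.73,0.55,0,6,0,0,-0.8],[0.73,0.55,0,7.2,0,0,-0.8],[0.73,0.55,0,7.2,0,0,-0.8],[0.73,0.55,0,7.2,0,0,-0.8]]}}

```text
clock: 2.32
tool_pos: [0.478, -0.0815, 0.1298]
eef_rot: [[-0.767, 0.641, -0.001], [0.641, 0.767, 0.0], [0.001, -0.0, -1.0]]
contact_force: [0.1, 0.6, 0.9]
gripper_width: 0.868
finger_force: 0.0
```

```bash
python3 go.py -129 36 33;  python3 - <<'E'
from h import *
im,d=save('scene','s2'); cv2.imwrite('pics/s2c.png',cv2.resize(im[60:230,220:400,::-1],None,fx=3.5,fy=3.5,interpolation=cv2.INTER_CUBIC))
E
```

```text
shift cm [-0.    0.01  7.48] turn [-0.01 -0.04  0.1 ]
mid lane mm [-129.    35.9  107.8] w 0.8682613982838647 F [0.12 0.64 0.94] t 2.3167 q [-24.  24.  96.   0.  60. -74.]
lane +x per cm in tool: [-5.977e-01  8.017e-01 -6.000e-04]
```

View pics/s2c.png

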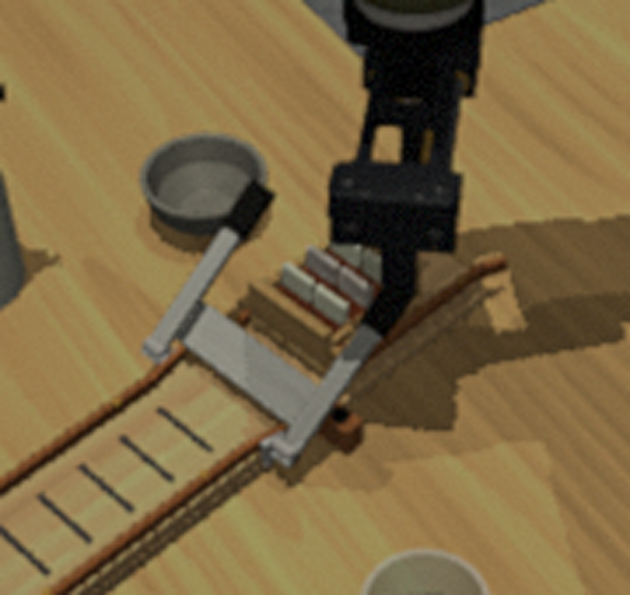

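The picture shows finger A directly above the left arm's black pad, at crop (375,320). I'm pressing down now.

{"op": "arm_command", "data": {"moves": [[0.73,0,0,1.5,0,0,0],[0.73,0,0,3,0,0,0],[0.73,0,0,4.2,0,0,0],[0.73,0,0,5.4,0,0,0],[0.73,0,0,6.6,0,0,0],[0.73,0,0,7.5,0,0,0],[0.73,0,0,7.5,0,0,0],[0.73,0,0,7.5,0,0,0],[0.73,0,0,7.5,0,0,0],[0.73,0,0,7.5,0,0,0]]}}

```text
clock: 3.2
tool_pos: [0.4784, -0.0815, 0.0555]
eef_rot: [[-0.768, 0.64, 0.001], [0.64, 0.768, -0.001], [-0.001, 0.0, -1.0]]
contact_force: [-1.1, -0.5, 0.0]
gripper_width: 0.867
finger_force: 0.3
```

```bash
python3 go.py -92 36 33;  python3 - <<'E'
from h import *
im,d=save('scene','s3'); cv2.imwrite('pics/s3c.png',cv2.resize(im[60:230,220:400,::-1],None,fx=3.5,fy=3.5,interpolation=cv2.INTER_CUBIC))
E
```

```text
shift cm [-2.18  2.94  0.06] turn [0.02 0.08 0.2 ]
mid lane mm [-128.6   35.8   33.5] w 0.8671549031698045 F [-1.06 -0.45  0.  ] t 3.2 q [-24.  31. 100.   0.  49. -74.]
lane +x per cm in tool: [-0.599   0.8008  0.0012]
```

View pics/s3c.png

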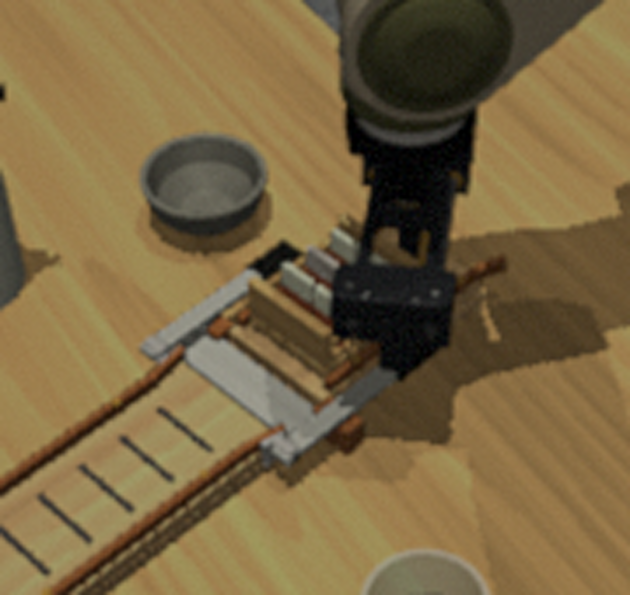

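The gate is down, with the plate below the lane floor, and the rack is still short of it. Next I'm pushing forward 44 mm along the lane at the same height.

{"op": "arm_command", "data": {"moves": [[0.73,-0.3,0.4,0.05,0,0,0],[0.73,-0.6,0.8,0.05,0,0,0],[0.73,-0.84,1.12,0.05,0,0,0],[0.73,-1.08,1.44,0.05,0,0,0],[0.73,-1.32,1.76,0.05,0,0,0],[0.73,-1.56,2.08,0.05,0,0,0],[0.73,-1.8,2.4,0.05,0,0,0],[0.73,-2.04,2.72,0.05,0,0,0],[0.73,-2.28,3.04,0.05,0,0,0],[0.73,-2.52,3.36,0.05,0,0,0]]}}

```text
clock: 4.08
tool_pos: [0.5184, -0.0712, 0.0543]
eef_rot: [[-0.768, 0.64, -0.003], [0.64, 0.768, 0.001], [0.002, -0.001, -1.0]]
contact_force: [-7.3, 0.1, 6.6]
gripper_width: 0.864
finger_force: 3.7
```

```bash
python3 go.py -80 36 33;  python3 - <<'E'
from h import *
im,d=save('scene','s4'); cv2.imwrite('pics/s4c.png',cv2.resize(im[60:230,220:400,::-1],None,fx=3.5,fy=3.5,interpolation=cv2.INTER_CUBIC))
E
```

```text
shift cm [-0.48  0.56 -0.07] turn [-0.07 -0.13  0.2 ]
mid lane mm [-87.4  36.5  32.3] w 0.8641570431309163 F [-7.34  0.14  6.62] t 4.0833 q [-21.  33.  94.  -0.  52. -71.]
lane +x per cm in tool: [-0.5991  0.8007 -0.0025]
```

View pics/s4c.png

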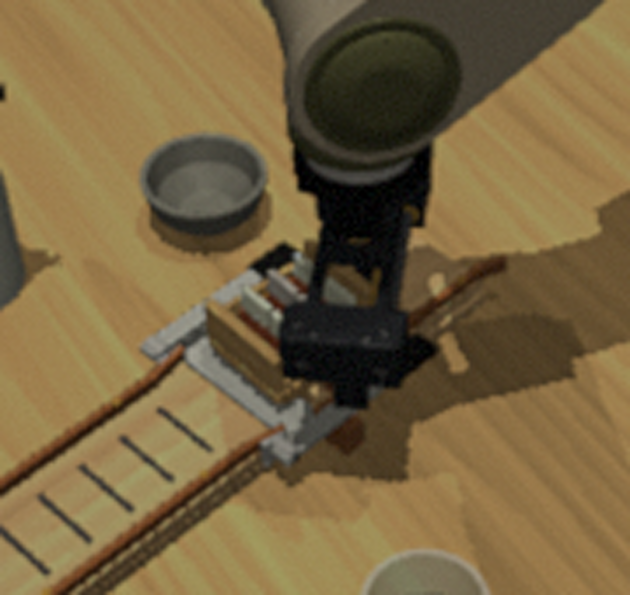

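The rack's front is over the plate, at rack x ≈ -0.067. I'll push 8 mm further with the gate held, back off 3 mm and lift to tip height 50 mm.

{"op": "arm_command", "data": {"moves": [[0.73,-0.15,0.2,0,0,0,0],[0.73,-0.3,0.4,0,0,0,0],[0.73,-0.48,0.64,0,0,0,0],[0.73,-0.48,0.64,0,0,0,0],[0.73,-0.2,0.25,0,0,0,0],[0.73,-0.2,0.25,-0.6,0,0,0],[0.73,-0.2,0.25,-1.2,0,0,0],[0.73,-0.2,0.25,-1.8,0,0,0],[0.73,-0.2,0.25,-1.8,0,0,0]]}}

```text
clock: 4.88
tool_pos: [0.5227, -0.0712, 0.0737]
eef_rot: [[-0.768, 0.64, 0.003], [0.64, 0.768, -0.001], [-0.003, 0.001, -1.0]]
contact_force: [-0.4, -0.4, -0.0]
gripper_width: 0.863
finger_force: 0.0
```

```bash
python3 go.py 32 33 50;  python3 - <<'E'
from h import *
im,d=save('scene','s5'); cv2.imwrite('pics/s5c.png',cv2.resize(im[60:230,220:400,::-1],None,fx=3.5,fy=3.5,interpolation=cv2.INTER_CUBIC))
E
```

```text
shift cm [-7.09  9.07  0.2 ] turn [0.05 0.15 0.2 ]
mid lane mm [-83.1  35.5  51.7] w 0.8629685590953787 F [-0.4  -0.41 -0.  ] t 4.8833 q [-21.  32.  93.   0.  55. -71.]
lane +x per cm in tool: [-0.599   0.8007  0.0023]
```

View pics/s5c.png

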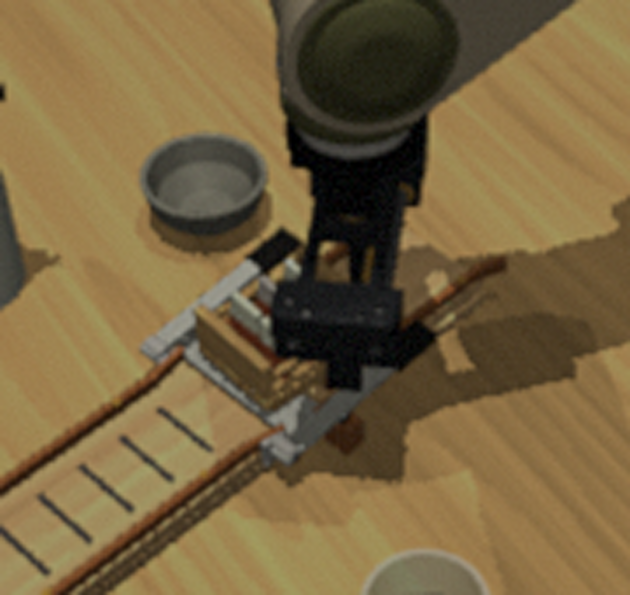

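The gate is still held under the rack. The fingers are clear of it at tip height 52 mm, so I'll push on with finger B only.

{"op": "arm_command", "data": {"moves": [[0.73,-0.36,0.48,0.2,0,0,0],[0.73,-0.72,0.96,0.2,0,0,0],[0.73,-1.08,1.44,0.2,0,0,0],[0.73,-1.44,1.92,0.2,0,0,0],[0.73,-1.8,2.4,0.2,0,0,0],[0.73,-2.16,2.88,0.2,0,0,0],[0.73,-2.52,3.36,0.2,0,0,0],[0.73,-2.88,3.84,0.2,0,0,0],[0.73,-3.24,4.32,0.2,0,0,0],[0.73,-3.6,4.8,0.2,0,0,0]]}}

```text
clock: 5.77
tool_pos: [0.5801, -0.0568, 0.0696]
eef_rot: [[-0.768, 0.64, -0.003], [0.64, 0.768, 0.001], [0.003, -0.001, -1.0]]
contact_force: [-3.5, -0.5, 0.7]
gripper_width: 0.863
finger_force: 2.0
```

```bash
python3 go.py 32 33 50
```

```text
shift cm [-3.61  4.29 -0.26] turn [-0.08 -0.15  0.19]
mid lane mm [-24.   36.2  47.6] w 0.8629304260733408 F [-3.54 -0.48  0.73] t 5.7667 q [-17.  36.  84.  -0.  60. -67.]
lane +x per cm in tool: [-0.5989  0.8009 -0.0027]
```

{"op": "arm_command", "data": {"moves": [[0.73,-0.36,0.48,-0.1,0,0,0],[0.73,-0.72,0.96,-0.2,0,0,0],[0.73,-1.08,1.44,-0.3,0,0,0],[0.73,-1.44,1.92,-0.3,0,0,0],[0.73,-1.8,2.4,-0.3,0,0,0],[0.73,-2.16,2.88,-0.3,0,0,0],[0.73,-2.52,3.36,-0.3,0,0,0],[0.73,-2.88,3.84,-0.3,0,0,0],[0.73,-3.2,4.25,-0.3,0,0,0],[0.73,-3.45,4.6,-0.3,0,0,0]]}}

```text
clock: 6.6
tool_pos: [0.6369, -0.0437, 0.0731]
eef_rot: [[-0.768, 0.64, -0.0], [0.64, 0.768, 0.0], [0.0, -0.0, -1.0]]
contact_force: [-2.7, -0.4, -0.4]
gripper_width: 0.865
finger_force: 1.3
```

```bash
python3 go.py 32 33 50;  python3 - <<'E'
from h import *
im,d=save('scene','s6'); cv2.imwrite('pics/s6c.png',cv2.resize(im[60:280,150:400,::-1],None,fx=2.7,fy=2.7,interpolation=cv2.INTER_CUBIC))
E
```

```text
shift cm [-0.09 -0.35  0.11] turn [-0.   -0.01  0.21]
mid lane mm [34.3 35.8 51.1] w 0.8646719839356656 F [-2.73 -0.38 -0.38] t 6.6 q [-15.  41.  74.   0.  66. -65.]
lane +x per cm in tool: [-5.991e-01  8.007e-01 -1.000e-04]
```

View pics/s6c.png

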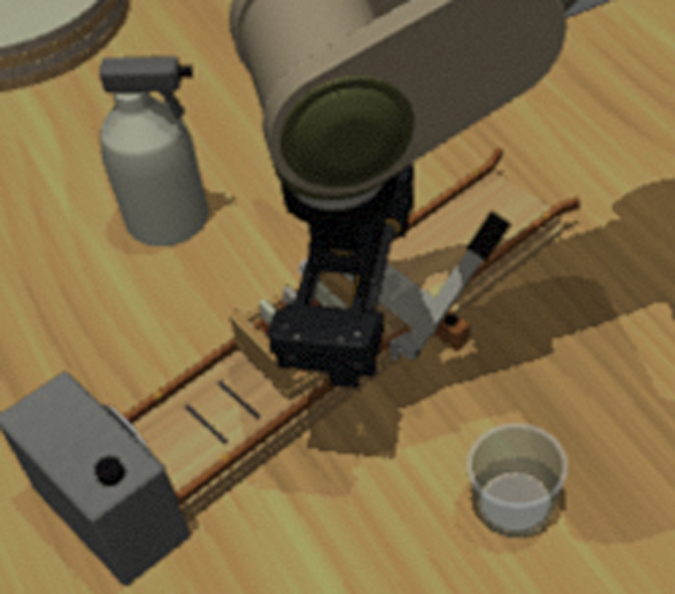

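The gate has sprung up behind the rack, and rack x is about 0.054. I'm backing off 2 mm and lifting straight up.

{"op": "arm_command", "data": {"moves": [[0.73,0.12,-0.16,0,0,0,0],[0.73,0.12,-0.16,-0.5,0,0,0],[0.73,0.12,-0.16,-2,0,0,0],[0.73,0.12,-0.16,-5,0,0,0],[0.73,0.12,-0.16,-9,0,0,0],[0.73,0.12,-0.16,-13,0,0,0],[0.73,6,-8,-16,0,0,0],[0.73,6,-8,-16,0,0,0],[0.73,6,-8,-16,0,0,0],[0.73,6,-8,-16,0,0,0]]}}

```text
clock: 7.48
tool_pos: [0.5366, -0.0676, 0.2361]
eef_rot: [[-0.767, 0.641, 0.003], [0.641, 0.767, -0.002], [-0.004, 0.001, -1.0]]
contact_force: [0.3, 0.2, -0.1]
gripper_width: 0.867
finger_force: 0.0
```

```bash
python3 go.py 32 33 50;  python3 - <<'E'
from h import *
im,d=save('scene','s7'); cv2.imwrite('pics/s7c.png',cv2.resize(im[60:280,150:400,::-1],None,fx=2.7,fy=2.7,interpolation=cv2.INTER_CUBIC))
E
```

```text
shift cm [-6.19  7.89 16.44] turn [0.05 0.21 0.12]
mid lane mm [-68.8  35.8 214.1] w 0.8667020162900494 F [ 0.26  0.18 -0.07] t 7.4833 q [-20.  22.  78.  -0.  79. -70.]
lane +x per cm in tool: [-0.598   0.8015  0.0029]
```

View pics/s7c.png

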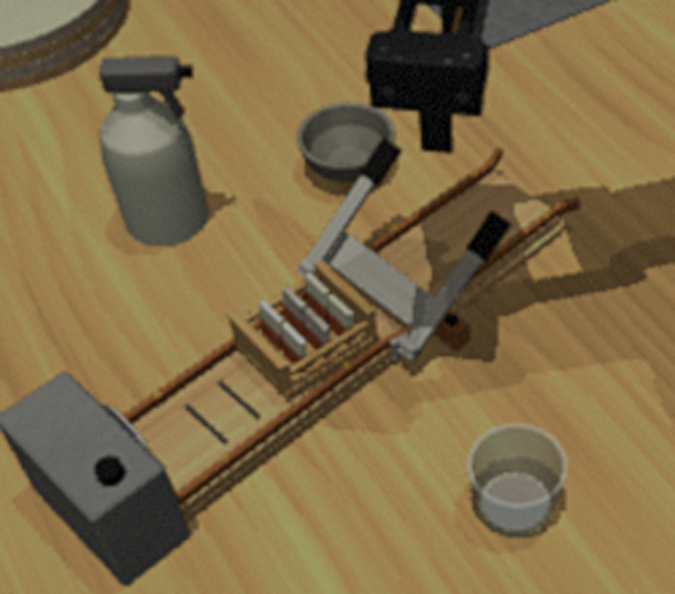

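The rack stands square in the bay past the gate, the gate is fully up, and the arm is clear of everything. I'm handing the job in.

```bash
python3 -c "
from workcell import ctrl
print(ctrl.close_job())"
```

```text
the job is handed in; nothing more can be done
None
```

I handed the job in at about 7.5 s on the robot clock; no verdict came back. In the last picture the rack stands square in the bay past the gate, the gate is up, and the jar, spray bottle and pinch pot look unmoved.

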